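# Pull-test spring clips and sort out the weak one's card

### The arm

A 6-joint arm with a two-finger parallel gripper is mounted at the origin on the work surface; the furniture and walls round the work are solid. World frame = base frame: x ahead of the robot, y to its left, z up, the work surface at z = 0. Lengths are in mm, angles in rad, forces in N, time in s.
With the tool pointing down it reaches from about 350 to 975 mm from the base axis. Payload 7.1 kg.
Tool frame: the origin (TCP) lies midway between the tips of the shut fingers; the grasp point (between the pads) lies 19 mm behind it; z points along the fingers, y is the line along which they close (so a half turn about z gives the same grasp; the last joint's range is limited). The gripper opens to 88 mm and grips with 3 to 60 N. Pads are 20 mm wide; open, the fingers measure 115 mm over their backs; the gripper's body (75 mm by 178 mm) begins 61 mm behind the grasp point.
Start: joints at [1.146, 0.423, 1.63, -0, 1.089, -0.019], TCP at [246.689, 574.238, 222.675] pointing down, gripper open.
Joint ranges: [-3, 3], [-0.9, 2.11], [0.09, 2.58], [-1.31, 4.45], [0.11, 2.69], [-2.54, 2.54]. Speed limits (rad/s): [2.39, 2.39, 3.01, 3.14, 3.14, 3.14].

### API

Orientations are given as a rotation vector (axis times angle).
In Python, from workcell import ctrl gives the robot as it stands.
- The arm moves only by the shell command python3 -m inch 'ROWS' [OPENING]. ROWS is JSON, a list of rows, each an object with "xyz": the shift along the tool's x, y, z in mm, a list of three; "rot": the turn, a rotation vector about the tool's x, y, z in rad, a list of three. In form: [{"xyz": [dx, dy, dz], "rot": [ax, ay, az]}, ...]. A call has 1 to 12 rows; each row is the pose to reach, as a shift and turn from the pose commanded when the call began, along the tool's axes at that moment; what a row does not reach only later rows make up. A row lasts 1/12 s, in which the tool goes at most 41.7 mm and 7.16 degrees, less where a joint would pass 70% of its speed; a pose out of reach is approached as far as the arm can. A call with a gripper value outside its range is refused whole. OPENING is the closure in counts, from 0 (fully open) to 255 (shut), set as the call begins (- or left out, the last holds). The fingers move at their own pace and stop on an object; the grip force is fixed at half the most. Time passes only in rows, so rows that repeat a pose let the fingers close. It gives the time, the measured TCP pose, the force, the opening and the grip force at its end, in the units of the state.
- ctrl.get_obs(): the state, without advancing time (a new reading comes with each control period).
- ctrl.get_image(name): name is "scene" or "top" or "wrist"; returns the picture (384x512x3 uint8, red, green, blue); there is no depth.
- ctrl.camera_model(name): a dict with "fx", "fy", "cx", "cy" (pixels), "position" and "attitude" of the camera in the world. Camera axes: x right, y up, looking along -z (the intrinsics and any distortion apply to the point x, -y, -z); pixel columns grow to the right and rows downward; lengths in mm; the calibration is good to about 2 mm. The wrist camera is an equidistant fisheye: a pixel r from the principal point sees the ray r / f radians off the axis. A picture is of the moment at which its call begins: read the wrist's pose just before it. camera_model takes no time and is no camera call; for the wrist camera it gives the pose at the moment of the call.
- ctrl.close_job(): hands the job in; it is judged then, once.
The state is a dict: "t": time; "qpos": joint angles; "qvel": joint speeds; "joint_torque": joint torques, N m; "ee_pos": TCP position; "orientation": TCP orientation; "ft_force": force on the tool from outside, world axes, zero at the start; "moment": the same for the moment, N m; "width": finger opening in mm; "grasp_force": force on a finger pad.
Only numpy, scipy, OpenCV 4.12 (cv2) and the standard library are available. Lean on these libraries where they do the work, as an engineer would, in place of code of your own. Each camera call takes 0.05 s, during which the arm holds its last target. There are 200 camera calls.

### The job

Pull-test the three spring clips in the tester one after another, from left to right: grip each white card by its thick end and pull it slowly, straight out of its clip, until the pull is 8 to 10 N, and never let it pass 14 N. If the clip still holds at that pull it is good: let go and leave its card in it. If the card slips before that, the clip is weak: draw the card right out and put it in the steel tray.

Things in the scene. Friction and masses are not known exactly. Their poses are not given: they have to be found in the camera images.
- tester: pull tester: fixed aluminium base plate, 125 mm deep (x) by 300 mm wide (y), 10 mm thick. Origin on its underside under the middle clip; its x axis points away from the robot, along the cards (a card is pulled toward -x of this frame), y to the left, z up. It bears three stations 100 mm apart along y
- station_1 (a point): left station: nominal centre of the card's grip end, fixed in the base, axes as the tester's. Behind it a grey sprung carriage cages a steel spring clip, mouth toward -x. Cage 62 mm wide (y), top 61 mm above the worktop, front wall 32 mm behind this point in +x. The three clips look alike; how hard each grips is unknown and must be felt
- station_2 (a point): the same for the middle station
- station_3 (a point): the same for the right station
- card_1_grip (a point): centre of the thick grip end of the left station's white test card, 30 g: 26 mm long (x), 12 mm thick (y), 44 mm high (z); underside 22 mm below this point, on a shelf 20 mm above the worktop. At the start x points into the clip. The 4 mm blade, 34 mm high, runs 70 mm toward +x, its last 28 mm between the jaws: free of clip and cage after a pull of 40 mm. Room on both sides to grip
- card_2_grip (a point): same point of the same kind of card in the middle station
- card_3_grip (a point): same point of the same kind of card in the right station
- carriage_1 (a joint): how far the left carriage is pulled toward -x of the tester against its spring, in m: 2 N per mm, so 0.004 is a pull of 8 N, 0.007 is 14 N; stop at 0.010; 0 at rest. The clip has up to 3 mm of free play in the carriage before it takes the load. A weak clip slips at 2 to 6 N, a good one holds beyond 15 N. Black pointer; ticks on the base at 0, 8 and 14 N
- carriage_2 (a joint): the same for the middle station
- carriage_3 (a joint): the same for the right station
- tray: steel tray, open at the top, 150 mm (x) by 110 mm (y) outside, 22 mm high, walls and floor 3 mm, right of the tester. Origin at the centre of its underside
- bottle: white wash bottle standing to the left of the tester, 80 x 71 x 189 mm, origin at the centre of its underside; not to be disturbed
- timer: small white timer standing left in front of the tester, 39 x 68 x 62 mm, origin at the centre of its underside; not to be disturbed
- tape: roll of tape lying in front of the tester, 69 mm across, 19 mm high, origin at the centre of its underside; not to be disturbed
Mind the look-alikes: they are no part of the job. Leave any green look-alike of the tray alone.

How it is judged:
By the outcome, as a careful person would: the job done as asked, in the order asked, and still so for the second after the job is handed in, with the robot touching nothing.
It also fails if it takes over 70 s, if anything falls off the work surface, if the arm or the gripper's body presses on something with over 40 N, if the wrist force passes 120 N, or if a joint passes its speed limit or range.

## Working session

There is one attempt and no reset: what is moved stays moved. The work goes in short steps, Python scripts to look and compute and a shell command to move; the robot and the scene stay as the last step left them, time stands still between calls to the robot, and variables do not carry over. Pictures are saved under pics/ and viewed, at most 10 in all, crops included, and the job is handed in when it is done.

```bash
ls; mkdir -p pics; python3 - <<'E'
from workcell import ctrl
import cv2
o=ctrl.get_obs();print(o)
for n in("scene","top"):
    print(n,ctrl.camera_model(n))
    cv2.imwrite(f"pics/{n}0.png",ctrl.get_image(n)[:,:,::-1])
print(ctrl.camera_model("wrist"))
E
```

```text
pics
{'t': 0.0, 'qpos': array([ 1.14600772e+00,  4.23829649e-01,  1.63067455e+00, -1.40314536e-05,
        1.08863083e+00, -1.89618586e-02]), 'qvel': array([-2.53207834e-03,  3.77317079e-04,  2.44154103e-03, -8.23714358e-04,
        1.12802749e-04, -2.45233564e-05]), 'joint_torque': array([ 1.03846836e-03, -5.44623005e+01, -2.73668218e+01,  6.43786462e-02,
        2.27232941e-02, -1.13815031e-04]), 'ee_pos': array([246.46418626, 573.74394338, 221.91476901]), 'orientation': array([-6.33029473e-01, -3.07681916e+00,  2.36742089e-03]), 'ft_force': array([ 0.09140379, -0.08179932,  0.21464739]), 'moment': array([0.02080105, 0.02383067, 0.0213165 ]), 'grasp_force': 0.0, 'width': 88.286052830403}
scene {'fx': 380.1199707250306, 'fy': 380.1199707250306, 'cx': 251.72370713957628, 'cy': 193.94180780846142, 'position': array([ -43.43487347, -611.49594167,  612.66925076]), 'attitude': array([ 0.90785461, -0.36375049, -0.6888446 ])}
top {'fx': 475.7862640182554, 'fy': 475.7862640182554, 'cx': 254.08694270720818, 'cy': 200.31236812277177, 'position': array([ 414.9886647 ,  -40.22667889, 1224.56591306]), 'attitude': array([ 0.05627574, -0.05967955, -1.58392045])}
{'fx': 297.3186396354542, 'fy': 297.3186396354542, 'cx': 258.45676754926995, 'cy': 187.23060611409048, 'position': array([182.48701926, 600.52852199, 383.55643433]), 'attitude': array([-0.22774007, -0.14706625,  1.15932432])}
```

View pics/top0.png

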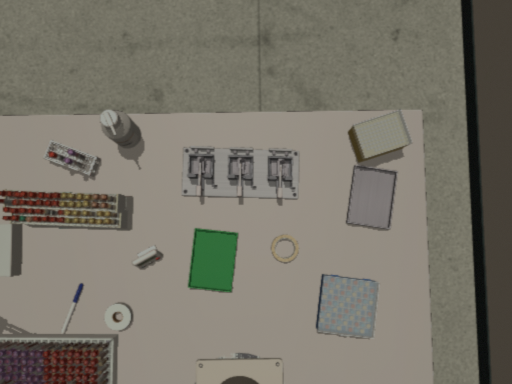

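View pics/scene0.png

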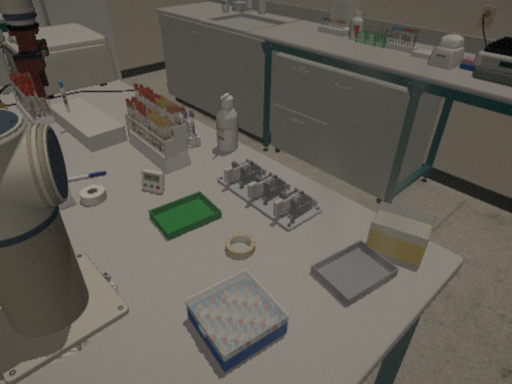

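The top view shows the tester at (240,173) with card grips at about (201,190), (241,190) and (281,192). Tray candidates are the grey steel tray (372,197), a green tray (213,260, the look-alike) and a blue tube box (348,305). I choose the grey one. The bottle is at (118,128), the timer at (147,256), and the tape roll at (285,249), with another roll at (118,317). Next is a close crop.

```bash
cat > h.py <<'E'
import numpy as np,cv2
from scipy.spatial.transform import Rotation as R
from workcell import ctrl
def ray(n,u,v,m=None):
    m=m or ctrl.camera_model(n)
    x=(u-m['cx'])/m['fx'];y=(v-m['cy'])/m['fy']
    if n=='wrist':
        r=np.hypot(x,y);s=np.sin(r)/r if r>1e-9 else 1;d=np.array([x*s,-y*s,-np.cos(r)])
    else: d=np.array([x,-y,-1.])
    return np.array(m['position']),R.from_rotvec(m['attitude']).apply(d)
def onz(n,u,v,z,m=None):
    p,d=ray(n,u,v,m);return p+d*(z-p[2])/d[2]
def proj(n,P,m=None):
    m=m or ctrl.camera_model(n)
    c=R.from_rotvec(m['attitude']).inv().apply(np.array(P)-m['position']);x,y,z=c[0],-c[1],-c[2]
    if n=='wrist':
        r=np.hypot(x,y);t=np.arctan2(r,z);x,y=x/r*t,y/r*t
    else:x,y=x/z,y/z
    return np.array([m['cx']+m['fx']*x,m['cy']+m['fy']*y])
E
python3 - <<'E'
from h import *
t=cv2.imread('pics/top0.png')[140:210,175:305];s=cv2.imread('pics/scene0.png')[150:230,210:325]
a=cv2.resize(t,(780,420),interpolation=cv2.INTER_CUBIC)
cv2.imwrite('pics/c1.png',a)
for u,v in[(201,190),(241,190),(281,192)]:print(onz('top',u,v,64))
for u,v in[(354,166),(397,171),(389,229),(347,223)]:print(onz('top',u,v,22))
for u,v in[(182,148),(298,150),(299,199),(183,193)]:print(onz('top',u,v,10))
print(onz('top',285,249,19),onz('top',147,256,60))
E
```

```text
[527.76227761  86.32636605  64.        ]
[526.40927801 -11.63470833  64.        ]
[ 520.1368811  -109.53385434   64.        ]
[ 587.89747163 -299.31613335   22.        ]
[ 573.55810819 -408.49881173   22.        ]
[ 426.41270118 -382.97264394   22.        ]
[ 443.0191688  -277.35447146   22.        ]
[642.5173025  140.59483399  10.        ]
[ 633.21185864 -158.59573658   10.        ]
[ 506.39881039 -158.52360046   10.        ]
[525.92694263 138.36197655  10.        ]
[ 379.76797973 -119.69191458   19.        ] [368.72825227 219.00382102  60.        ]
```

View pics/c1.png

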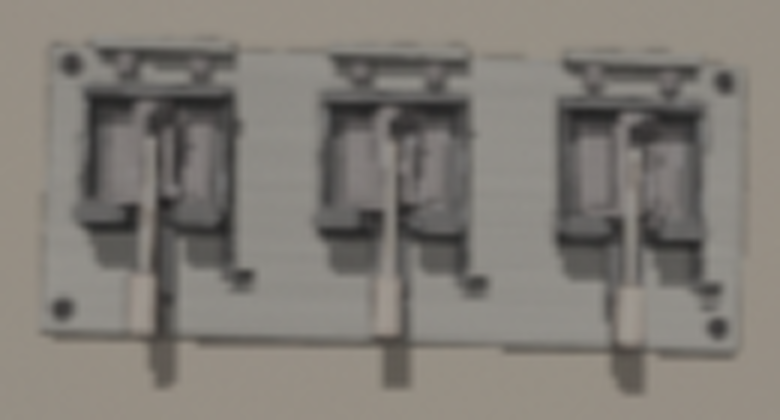

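```bash
cat >> h.py <<'E'
def go(x,y,z,yaw):
    "shift/turn in tool axes to TCP (x,y,z) with tool down, tool y along world dir 90deg+yaw, tool x toward -x"
    o=ctrl.get_obs();T=R.from_rotvec(o['orientation'])
    c,s=np.cos(np.radians(yaw)),np.sin(np.radians(yaw))
    G=R.from_matrix(np.array([[-c,-s,0],[-s,c,0],[0,0,-1]]).T.T)
    print('xyz',T.inv().apply(np.array([x,y,z])-o['ee_pos']).round(2),'rot',(T.inv()*G).as_rotvec().round(4),'at',o['ee_pos'].round(1))
E
python3 - <<'E'
from h import *
c=lambda x,y,z:onz('top',175+x/6-.4,140+y/6-.4,z)
K=[c(*p,10) for p in[(50,42),(747,62),(738,354),(42,335)]]
for k in K:print(k.round(1))
print('size',np.linalg.norm(K[0]-K[1]),np.linalg.norm(K[2]-K[3]),np.linalg.norm(K[0]-K[3]),np.linalg.norm(K[1]-K[2]))
d=K[0]+K[3]-K[1]-K[2];print('yaw',np.degrees(np.arctan2(d[1],d[0]))-90,'ctr',sum(K)/4)
for p in[(142,275),(142,332),(388,278),(388,335),(629,288),(629,345)]:print(c(*p,64).round(1))
m=ctrl.camera_model('wrist');print(R.from_rotvec(m['attitude']).apply([0,0,-1]))
go(515,86,125,-1.5)
E
```

```text
[646.1 138.2  10. ]
[ 633.3 -161.4   10. ]
[ 507.5 -155.    10. ]
[519.7 142.   10. ]
size 299.8875380079534 297.17689603426084 126.47331157424046 126.03790373762664
yaw -2.4031058222970643 ctr [576.66990566  -9.06400956  10.        ]
[539.1  93.   64. ]
[515.7  93.1  64. ]
[536.5  -7.5  64. ]
[513.1  -7.2  64. ]
[ 531.  -105.9   64. ]
[ 507.7 -105.5   64. ]
[ 0.23183882 -0.10198022 -0.96739382]
xyz [-439.25 -342.07   97.45] rot [-1.300e-03 -3.000e-04 -3.796e-01] at [246.5 573.8 222. ]
```

```bash
python3 -m inch '[{"xyz":[-439,-342,0],"rot":[0,0,-0.38]},{"xyz":[-439,-342,0],"rot":[0,0,-0.38]},{"xyz":[-439,-342,0],"rot":[0,0,-0.38]},{"xyz":[-439,-342,0],"rot":[0,0,-0.38]},{"xyz":[-439,-342,0],"rot":[0,0,-0.38]},{"xyz":[-439,-342,0],"rot":[0,0,-0.38]},{"xyz":[-439,-342,0],"rot":[0,0,-0.38]},{"xyz":[-439,-342,0],"rot":[0,0,-0.38]},{"xyz":[-439,-342,0],"rot":[0,0,-0.38]},{"xyz":[-439,-342,0],"rot":[0,0,-0.38]},{"xyz":[-439,-342,0],"rot":[0,0,-0.38]},{"xyz":[-439,-342,0],"rot":[0,0,-0.38]}]' 0; python3 -c "
from h import *
go(500,90,125,-2.4)"
```

```text
t: 1.1
ee_pos: [487.4, 135.8, 222.6]
orientation: [-0.041, -3.141, -0.0]
ft_force: [0.9, 0.8, 0.8]
width: 87.9
grasp_force: 0.0
xyz [-13.83 -45.42  97.62] rot [ 0.     -0.0002  0.0161] at [487.4 135.8 222.6]
```

```bash
python3 -m inch '[{"xyz":[-14,-45,40],"rot":[0,0,0.016]},{"xyz":[-14,-45,97],"rot":[0,0,0.016]},{"xyz":[-14,-45,97],"rot":[0,0,0.016]},{"xyz":[-14,-45,97],"rot":[0,0,0.016]},{"xyz":[-14,-45,97],"rot":[0,0,0.016]},{"xyz":[-14,-45,97],"rot":[0,0,0.016]},{"xyz":[-14,-45,97],"rot":[0,0,0.016]}]'; python3 - <<'E'
from h import *
import json
m=ctrl.camera_model('wrist');i=ctrl.get_image('wrist')
json.dump({k:np.array(v).tolist() for k,v in m.items()},open('m1.json','w'))
cv2.imwrite('pics/w1.png',cv2.resize(i[:,:,::-1],(800,600),interpolation=cv2.INTER_CUBIC))
print(ctrl.get_obs()['ee_pos'],ctrl.get_obs()['ft_force'])
E
```

```text
t: 1.68
ee_pos: [501.0, 93.3, 127.6]
orientation: [0.064, 3.138, 0.001]
ft_force: [-0.3, 0.5, 0.9]
width: 88.1
grasp_force: 0.0
[500.97701192  93.35867928 127.61798661] [ 0.60747276 -0.12038272  0.13504379]
```

View pics/w1.png

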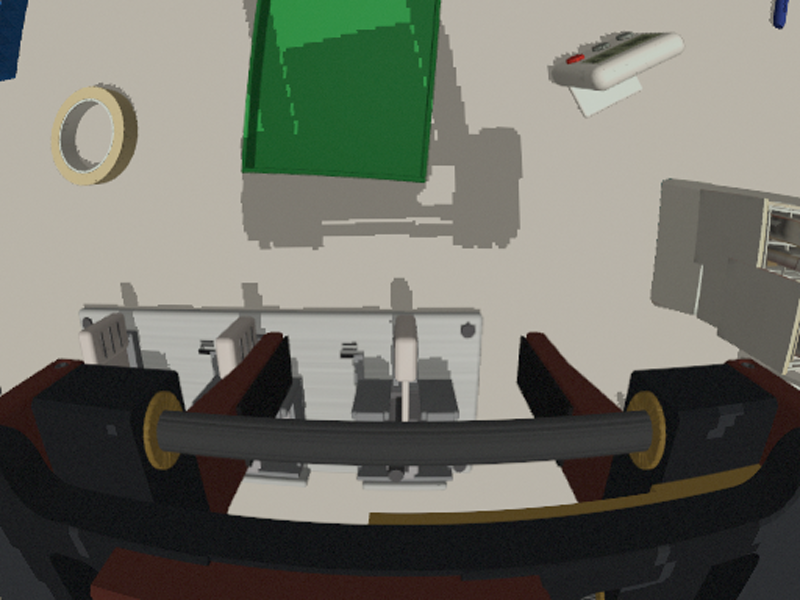

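The wrist view shows card 1's grip with its top face at about (395–416, 347–381) in the enlarged picture, between the fingers (inner tips at 290 and 520). It is nearly centred. Cards 2 and 3 are at (235,340) and (105,340).

```bash
python3 - <<'E'
from h import *
import json
m={k:np.array(v) for k,v in json.load(open('m1.json')).items()}
i=cv2.imread('pics/w1.png')[290:440,330:480];cv2.imwrite('pics/c2.png',cv2.resize(i,(750,750))[:600])
for p in[(395,347),(416,347),(398,381),(415,381)]:print(onz('wrist',p[0]/1.5625,p[1]/1.5625,64,m).round(1))
for p in[(81,306),(482,314)]:print('plate',onz('wrist',p[0]/1.5625,p[1]/1.5625,10,m).round(1))
go(528,93,100,-2.4)
E
```

```text
[519.4  87.1  64. ]
[519.8  98.   64. ]
[539.1  87.8  64. ]
[539.4  96.9  64. ]
plate [ 505.4 -150.8   10. ]
plate [520.7 141.4  10. ]
xyz [-26.92   0.72  27.71] rot [0.0007 0.0034 0.0013] at [501.   93.4 127.6]
```

View pics/c2.png

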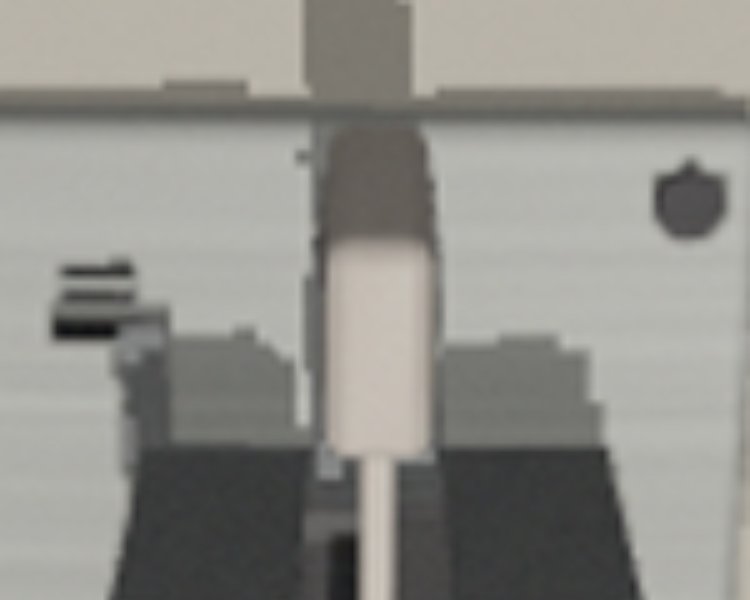

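```bash
python3 -m inch '[{"xyz":[-24,1,20],"rot":[0,0.003,0]},{"xyz":[-24,1,50],"rot":[0,0.003,0]},{"xyz":[-24,1,80],"rot":[0,0.003,0]},{"xyz":[-24,1,98],"rot":[0,0.003,0]},{"xyz":[-24,1,98],"rot":[0,0.003,0]},{"xyz":[-24,1,98],"rot":[0,0.003,0]},{"xyz":[-24,1,98],"rot":[0,0.003,0]}]'; python3 - <<'E'
from h import *
m=ctrl.camera_model('wrist');i=ctrl.get_image('wrist')
cv2.imwrite('pics/w2.png',cv2.resize(i[180:300,120:400][:,:,::-1],(800,343),interpolation=cv2.INTER_CUBIC))
o=ctrl.get_obs();print(o['ee_pos'],o['ft_force'])
T=R.from_rotvec(o['orientation']);e=o['ee_pos']
for dy in(-44,0,44):print(proj('wrist',e+T.apply([0,dy,0]),m))
E
```

```text
t: 2.32
ee_pos: [525.0, 93.0, 29.4]
orientation: [-0.065, -3.141, -0.001]
ft_force: [0.1, 0.3, -0.0]
width: 88.1
grasp_force: 0.0
[525.23962863  92.9452404   29.62937791] [-0.52618892 -0.6064055   0.68273591]
[186.59187548 231.72803995]
[259.84626234 232.69381023]
[332.95643732 231.82430844]
```

View pics/w2.png

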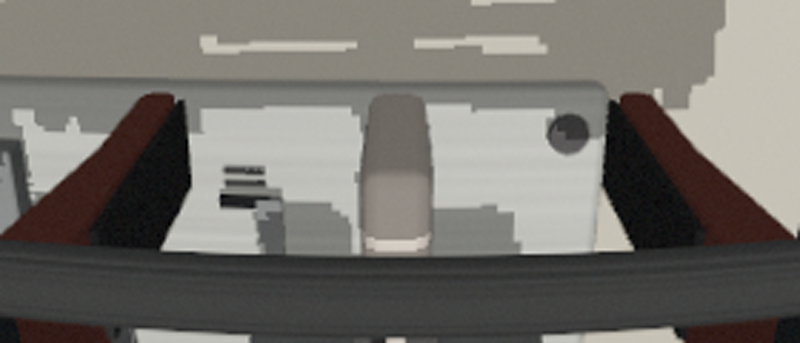

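The fingers straddle card 1: inner tips at 185 and 610, card centre at 398, so it is centred. Closing now.

```bash
python3 -m inch '[{"xyz":[0,0,0],"rot":[0,0,0]},{"xyz":[0,0,0],"rot":[0,0,0]},{"xyz":[0,0,0],"rot":[0,0,0]},{"xyz":[0,0,0],"rot":[0,0,0]},{"xyz":[0,0,0],"rot":[0,0,0]},{"xyz":[0,0,0],"rot":[0,0,0]},{"xyz":[0,0,0],"rot":[0,0,0]},{"xyz":[0,0,0],"rot":[0,0,0]},{"xyz":[0,0,0],"rot":[0,0,0]},{"xyz":[0,0,0],"rot":[0,0,0]}]' 255; python3 -c "
from h import *
for k in range(3): print(ctrl.get_obs())"
```

```text
t: 3.2
ee_pos: [523.8, 92.4, 27.6]
orientation: [-0.066, -3.138, -0.0]
ft_force: [0.6, 0.2, -1.3]
width: 24.7
grasp_force: 0.0
{'t': 3.2, 'qpos': array([ 1.51945233e-01,  5.96828716e-01,  1.93037377e+00,  9.92803703e-04,
        6.17487537e-01, -1.37783887e+00]), 'qvel': array([ 3.29346525e-04,  7.35772743e-05,  2.17811021e-03,  5.65379288e-04,
        1.96526590e-03, -2.32653909e-03]), 'joint_torque': array([-2.08358593e-03, -5.20073640e+01, -1.49696544e+01,  9.98263167e-04,
        8.73111282e-02,  1.69544046e-04]), 'ee_pos': array([523.75986739,  92.41974511,  27.61033678]), 'orientation': array([-6.56241151e-02, -3.13775664e+00, -5.26615772e-05]), 'ft_force': array([ 0.61099005,  0.20730443, -1.30373776]), 'moment': array([0.04162771, 0.03774169, 0.02306476]), 'grasp_force': 0.0, 'width': 24.719544598624914}
{'t': 3.2, 'qpos': array([ 1.51945233e-01,  5.96828716e-01,  1.93037377e+00,  9.92803703e-04,
        6.17487537e-01, -1.37783887e+00]), 'qvel': array([ 3.29346525e-04,  7.35772743e-05,  2.17811021e-03,  5.65379288e-04,
        1.96526590e-03, -2.32653909e-03]), 'joint_torque
[... 417 characters left out ...]
14}
{'t': 3.2, 'qpos': array([ 1.51945233e-01,  5.96828716e-01,  1.93037377e+00,  9.92803703e-04,
        6.17487537e-01, -1.37783887e+00]), 'qvel': array([ 3.29346525e-04,  7.35772743e-05,  2.17811021e-03,  5.65379288e-04,
        1.96526590e-03, -2.32653909e-03]), 'joint_torque': array([-2.08358593e-03, -5.20073640e+01, -1.49696544e+01,  9.98263167e-04,
        8.73111282e-02,  1.69544046e-04]), 'ee_pos': array([523.75986739,  92.41974511,  27.61033678]), 'orientation': array([-6.56241151e-02, -3.13775664e+00, -5.26615772e-05]), 'ft_force': array([ 0.61099005,  0.20730443, -1.30373776]), 'moment': array([0.04162771, 0.03774169, 0.02306476]), 'grasp_force': 0.0, 'width': 24.719544598624914}
```

```bash
python3 -m inch '[{"xyz":[0,0,0],"rot":[0,0,0]},{"xyz":[0,0,0],"rot":[0,0,0]},{"xyz":[0,0,0],"rot":[0,0,0]},{"xyz":[0,0,0],"rot":[0,0,0]},{"xyz":[0,0,0],"rot":[0,0,0]},{"xyz":[0,0,0],"rot":[0,0,0]}]' 255; cat >> h.py <<'E'
def avg(n=4):
    F=[];P=[]
    for k in range(n):
        ctrl.get_image('top');o=ctrl.get_obs();F.append(o['ft_force']);P.append(o['ee_pos'])
    u=np.array([np.cos(np.radians(-2.4)),np.sin(np.radians(-2.4)),0])
    F=np.array(F);print('F',F.mean(0).round(2),'pull',(F@u).round(2),(F@u).mean().round(2),'P',np.mean(P,0).round(2),'w',round(o['width'],1),'g',round(o['grasp_force'],1),'t',o['t'])
E
python3 -c "
from h import *
avg(5)"
```

```text
t: 3.7
ee_pos: [523.7, 92.4, 27.6]
orientation: [-0.066, -3.138, -0.0]
ft_force: [-0.2, 1.5, -0.6]
width: 11.7
grasp_force: 30.0
F [ 0.31 -0.4  -0.37] pull [-0.05  0.62  0.05  0.69  0.3 ] 0.32 P [523.77  92.42  27.66] w 12.3 g 30.0 t 3.95
```

```bash
python3 -m inch '[{"xyz":[0.3,0,0],"rot":[0,0,0]},{"xyz":[0.6,0,0],"rot":[0,0,0]},{"xyz":[0.9,0,0],"rot":[0,0,0]},{"xyz":[1.2,0,0],"rot":[0,0,0]},{"xyz":[1.5,0,0],"rot":[0,0,0]},{"xyz":[1.8,0,0],"rot":[0,0,0]},{"xyz":[2.1,0,0],"rot":[0,0,0]},{"xyz":[2.4,0,0],"rot":[0,0,0]},{"xyz":[2.7,0,0],"rot":[0,0,0]},{"xyz":[3,0,0],"rot":[0,0,0]}]'; python3 -c "
from h import *
avg(5)"
```

```text
t: 4.78
ee_pos: [521.0, 92.6, 27.7]
orientation: [-0.066, -3.138, -0.0]
ft_force: [2.4, -0.8, -2.6]
width: 12.0
grasp_force: 30.0
F [ 1.84 -0.38 -2.46] pull [2.06 2.03 1.37 1.73 2.09] 1.86 P [521.    92.57  27.69] w 11.7 g 30.0 t 5.0333
```

```bash
python3 -m inch '[{"xyz":[0.25,0,0],"rot":[0,0,0]},{"xyz":[0.5,0,0],"rot":[0,0,0]},{"xyz":[0.75,0,0],"rot":[0,0,0]},{"xyz":[1,0,0],"rot":[0,0,0]},{"xyz":[1.25,0,0],"rot":[0,0,0]},{"xyz":[1.5,0,0],"rot":[0,0,0]}]'; python3 -c "
from h import *
avg(5)"
```

```text
t: 5.53
ee_pos: [519.7, 92.6, 27.8]
orientation: [-0.066, -3.139, -0.0]
ft_force: [4.7, -0.2, -3.8]
width: 12.0
grasp_force: 30.0
F [ 4.32 -0.11 -3.63] pull [4.44 4.28 4.   3.9  4.96] 4.32 P [519.64  92.65  27.76] w 12.0 g 30.0 t 5.7833
```

```bash
python3 -m inch '[{"xyz":[0.25,0,0],"rot":[0,0,0]},{"xyz":[0.5,0,0],"rot":[0,0,0]},{"xyz":[0.75,0,0],"rot":[0,0,0]},{"xyz":[1,0,0],"rot":[0,0,0]},{"xyz":[1.25,0,0],"rot":[0,0,0]},{"xyz":[1.5,0,0],"rot":[0,0,0]}]'; python3 -c "
from h import *
avg(5)"
```

```text
t: 6.28
ee_pos: [518.6, 92.7, 27.8]
orientation: [-0.066, -3.139, -0.0]
ft_force: [6.9, -0.9, -5.5]
width: 11.9
grasp_force: 30.0
F [ 6.47 -0.64 -5.4 ] pull [7.36 6.68 6.54 6.46 5.43] 6.49 P [518.56  92.72  27.8 ] w 11.8 g 30.0 t 6.5333
```

```bash
python3 -m inch '[{"xyz":[0.25,0,0],"rot":[0,0,0]},{"xyz":[0.5,0,0],"rot":[0,0,0]},{"xyz":[0.75,0,0],"rot":[0,0,0]},{"xyz":[1,0,0],"rot":[0,0,0]},{"xyz":[1.25,0,0],"rot":[0,0,0]},{"xyz":[1.5,0,0],"rot":[0,0,0]},{"xyz":[1.8,0,0],"rot":[0,0,0]}]'; python3 -c "
from h import *
avg(8)"
```

```text
t: 7.12
ee_pos: [517.5, 92.8, 27.9]
orientation: [-0.066, -3.141, -0.001]
ft_force: [8.5, -0.9, -7.6]
width: 12.1
grasp_force: 30.0
F [ 8.73 -0.91 -7.17] pull [8.9  9.38 9.1  8.27 7.55 9.12 8.81 8.96] 8.76 P [517.52  92.8   27.9 ] w 11.8 g 30.0 t 7.5167
```

```bash
python3 -m inch '[{"xyz":[0.2,0,0],"rot":[0,0,0]},{"xyz":[0.4,0,0],"rot":[0,0,0]},{"xyz":[0.5,0,0],"rot":[0,0,0]}]'; python3 -c "
from h import *
avg(8)
i=ctrl.get_image('wrist')
cv2.imwrite('pics/w3.png',cv2.resize(i[190:280,180:300][:,:,::-1],(800,600),interpolation=cv2.INTER_CUBIC))"
```

```text
t: 7.77
ee_pos: [517.2, 92.8, 27.9]
orientation: [0.066, 3.141, 0.001]
ft_force: [9.8, -1.2, -6.5]
width: 12.0
grasp_force: 30.0
F [ 9.02 -1.29 -7.19] pull [ 9.19  8.62 10.06  9.2   8.7   8.82  8.86  9.07] 9.07 P [517.24  92.82  27.94] w 11.6 g 30.0 t 8.1667
```

View pics/w3.png

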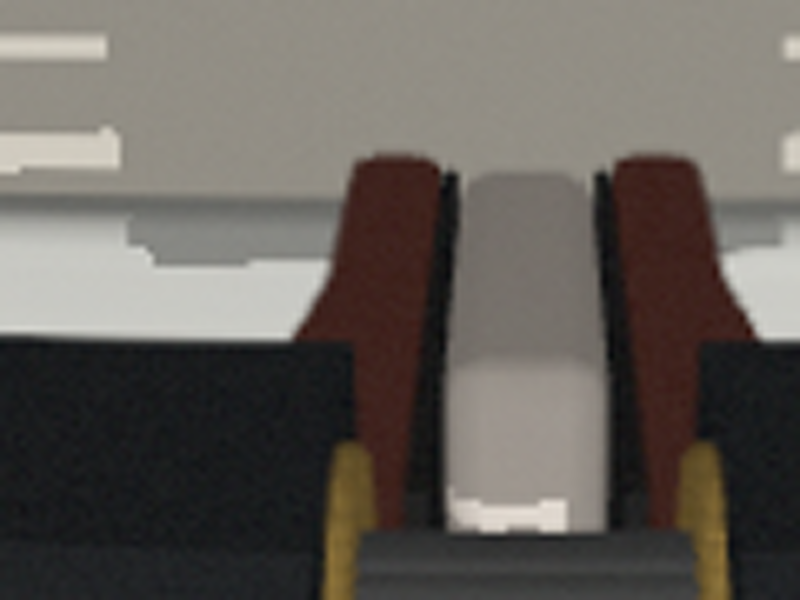

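```bash
python3 -m inch '[{"xyz":[0.2,0,0],"rot":[0,0,0]},{"xyz":[0.4,0,0],"rot":[0,0,0]},{"xyz":[0.4,0,0],"rot":[0,0,0]}]'; python3 -c "
from h import *
avg(8)"
```

```text
t: 8.47
ee_pos: [517.0, 92.8, 28.0]
orientation: [0.066, 3.14, 0.001]
ft_force: [9.9, -1.3, -7.1]
width: 12.0
grasp_force: 30.0
F [ 9.47 -1.75 -7.07] pull [ 8.97  9.75  9.95 10.18  9.88  8.92  9.14  9.5 ] 9.54 P [517.06  92.84  28.01] w 11.6 g 30.0 t 8.8667
```

Clip 1 holds at about 9 N, so it is good. I ease the load off, then open.

```bash
python3 -m inch '[{"xyz":[-0.8,0,0],"rot":[0,0,0]},{"xyz":[-1.6,0,0],"rot":[0,0,0]},{"xyz":[-2.4,0,0],"rot":[0,0,0]},{"xyz":[-3.2,0,0],"rot":[0,0,0]},{"xyz":[-4,0,0],"rot":[0,0,0]},{"xyz":[-4.8,0,0],"rot":[0,0,0]},{"xyz":[-5.6,0,0],"rot":[0,0,0]},{"xyz":[-6.4,0,0],"rot":[0,0,0]},{"xyz":[-7,0,0],"rot":[0,0,0]},{"xyz":[-7,0,0],"rot":[0,0,0]}]'; python3 -c "
from h import *
avg(4)"
```

```text
t: 9.7
ee_pos: [521.6, 92.5, 27.7]
orientation: [-0.065, -3.137, 0.0]
ft_force: [0.6, -0.4, 1.5]
width: 11.9
grasp_force: 30.0
F [-0.12 -0.34  1.93] pull [ 0.79 -0.45 -0.61 -0.17] -0.11 P [521.64  92.51  27.65] w 11.7 g 30.0 t 9.9
```

```bash
python3 -m inch '[{"xyz":[0,0,0],"rot":[0,0,0]},{"xyz":[0,0,0],"rot":[0,0,0]},{"xyz":[0,0,0],"rot":[0,0,0]},{"xyz":[0,0,0],"rot":[0,0,0]},{"xyz":[0,0,0],"rot":[0,0,0]},{"xyz":[0,0,0],"rot":[0,0,0]},{"xyz":[0,0,-20],"rot":[0,0,0]},{"xyz":[0,0,-60],"rot":[0,0,0]},{"xyz":[0,0,-100],"rot":[0,0,0]},{"xyz":[0,0,-100],"rot":[0,0,0]},{"xyz":[0,0,-100],"rot":[0,0,0]}]' 0;  python3 -c "
from h import *
go(505,-8,125,-2.4)"
```

```text
t: 10.82
ee_pos: [524.1, 92.7, 129.9]
orientation: [0.066, 3.139, 0.001]
ft_force: [-1.2, -0.2, -0.6]
width: 81.9
grasp_force: 0.0
xyz [  14.86 -101.46    4.79] rot [0.001  0.0021 0.0001] at [524.1  92.7 129.9]
```

```bash
python3 -m inch '[{"xyz":[15,-40,4],"rot":[0,0.002,0]},{"xyz":[15,-80,4],"rot":[0,0.002,0]},{"xyz":[15,-101,4],"rot":[0,0.002,0]},{"xyz":[15,-101,4],"rot":[0,0.002,0]},{"xyz":[15,-101,4],"rot":[0,0.002,0]},{"xyz":[15,-101,4],"rot":[0,0.002,0]}]';  python3 - <<'E'
from h import *
import json
m=ctrl.camera_model('wrist');i=ctrl.get_image('wrist')
json.dump({k:np.array(v).tolist() for k,v in m.items()},open('m2.json','w'))
cv2.imwrite('pics/w4.png',cv2.resize(i[190:280,200:320][:,:,::-1],(800,600),interpolation=cv2.INTER_CUBIC))
for p in [(500,-8,64),(526,-8,64),(539,-8,64)]:print(proj('wrist',p,m))
go(522,-8,29,-2.4)
E
```

```text
t: 11.32
ee_pos: [502.7, -7.4, 122.8]
orientation: [-0.066, -3.134, -0.001]
ft_force: [0.5, -0.0, 0.4]
width: 88.3
grasp_force: 0.0
[258.62601207 199.49778264]
[259.96980242 230.49196386]
[260.60316686 245.07924096]
xyz [-19.76  -0.24  93.86] rot [ 0.0002 -0.0063  0.0006] at [502.9  -7.  123. ]
```

View pics/w4.png

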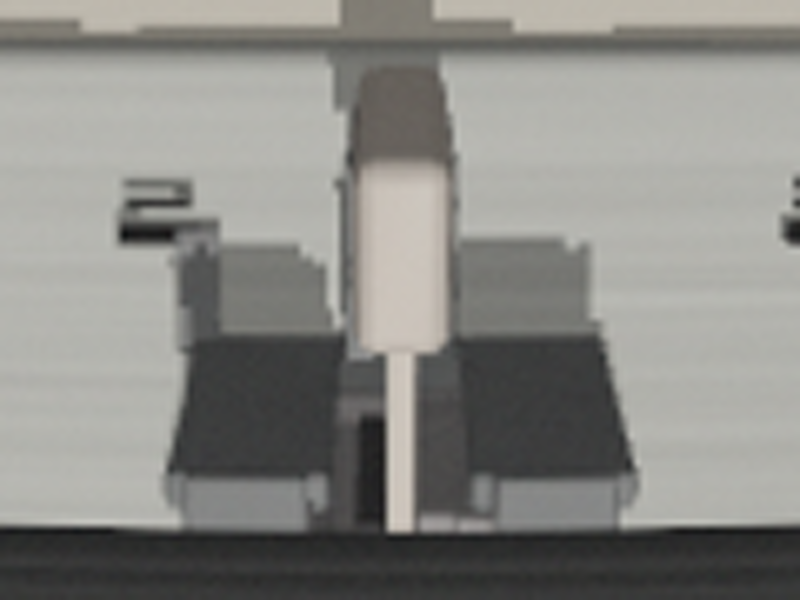

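The crop shows card 2's grip top face at (358–449, 160–352), which gives a centre of about (524.6, -7.6) in the world.

```bash
python3 -m inch '[{"xyz":[-19,-0.4,20],"rot":[0,-0.005,0]},{"xyz":[-19,-0.4,50],"rot":[0,-0.005,0]},{"xyz":[-19,-0.4,80],"rot":[0,-0.005,0]},{"xyz":[-19,-0.4,94.5],"rot":[0,-0.005,0]},{"xyz":[-19,-0.4,94.5],"rot":[0,-0.005,0]},{"xyz":[-19,-0.4,94.5],"rot":[0,-0.005,0]}]' 0; python3 - <<'E'
from h import *
avg(5)
i=ctrl.get_image('wrist')[205:235,170:345]
cv2.imwrite('pics/w5.png',cv2.resize(i[:,:,::-1],None,fx=4.5,fy=4.5,interpolation=cv2.INTER_CUBIC))
E
```

```text
t: 11.87
ee_pos: [521.1, -7.9, 28.4]
orientation: [-0.063, -3.139, -0.0]
ft_force: [0.6, 0.6, 0.0]
width: 87.5
grasp_force: 0.0
F [0.2  0.29 0.25] pull [ 0.44  1.05 -0.24 -0.47  0.17] 0.19 P [522.5   -8.49  30.08] w 87.7 g 0.0 t 12.1167
```

View pics/w5.png

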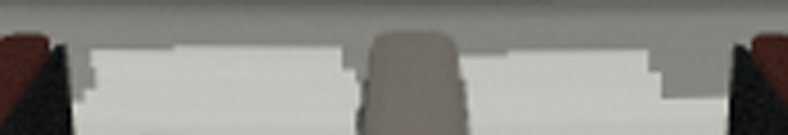

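Finger tips are centred at 401 and the card at 414 in this crop, so I shift +1.6 mm in y, then close.

```bash
python3 -m inch '[{"xyz":[0.5,1.6,1],"rot":[0,0,0]},{"xyz":[0.5,1.6,1],"rot":[0,0,0]},{"xyz":[0.5,1.6,1],"rot":[0,0,0]},{"xyz":[0.5,1.6,1],"rot":[0,0,0]},{"xyz":[0.5,1.6,1],"rot":[0,0,0]},{"xyz":[0.5,1.6,1],"rot":[0,0,0]},{"xyz":[0.5,1.6,1],"rot":[0,0,0]},{"xyz":[0.5,1.6,1],"rot":[0,0,0]},{"xyz":[0.5,1.6,1],"rot":[0,0,0]},{"xyz":[0.5,1.6,1],"rot":[0,0,0]},{"xyz":[0.5,1.6,1],"rot":[0,0,0]},{"xyz":[0.5,1.6,1],"rot":[0,0,0]}]' 255; python3 -m inch '[{"xyz":[0,0,0],"rot":[0,0,0]},{"xyz":[0,0,0],"rot":[0,0,0]},{"xyz":[0,0,0],"rot":[0,0,0]},{"xyz":[0,0,0],"rot":[0,0,0]}]'; python3 -c "
from h import *
avg(5)"
```

```text
t: 13.17
ee_pos: [521.2, -7.4, 28.1]
orientation: [-0.066, -3.141, -0.0]
ft_force: [-1.0, -0.2, 0.4]
width: 12.0
grasp_force: 30.0
t: 13.5
ee_pos: [521.2, -7.3, 28.1]
orientation: [-0.066, -3.141, 0.0]
ft_force: [0.1, 0.2, -0.7]
width: 11.8
grasp_force: 30.0
F [-0.07  0.22  0.05] pull [ 0.27 -0.03 -0.73 -0.36  0.43] -0.08 P [521.23  -7.35  28.13] w 11.9 g 30.0 t 13.75
```

Gripped without side load. Pull slowly.

```bash
python3 -m inch '[{"xyz":[0.3,0,0],"rot":[0,0,0]},{"xyz":[0.6,0,0],"rot":[0,0,0]},{"xyz":[0.9,0,0],"rot":[0,0,0]},{"xyz":[1.2,0,0],"rot":[0,0,0]},{"xyz":[1.5,0,0],"rot":[0,0,0]},{"xyz":[1.8,0,0],"rot":[0,0,0]},{"xyz":[2.1,0,0],"rot":[0,0,0]},{"xyz":[2.4,0,0],"rot":[0,0,0]},{"xyz":[2.7,0,0],"rot":[0,0,0]},{"xyz":[3,0,0],"rot":[0,0,0]}]'; python3 -c "
from h import *
avg(4)"; python3 -m inch '[{"xyz":[0.25,0,0],"rot":[0,0,0]},{"xyz":[0.5,0,0],"rot":[0,0,0]},{"xyz":[0.75,0,0],"rot":[0,0,0]},{"xyz":[1,0,0],"rot":[0,0,0]},{"xyz":[1.25,0,0],"rot":[0,0,0]},{"xyz":[1.5,0,0],"rot":[0,0,0]}]'; python3 -c "
from h import *
avg(4)"
```

```text
t: 14.58
ee_pos: [518.4, -7.3, 28.1]
orientation: [0.066, 3.141, 0.0]
ft_force: [0.6, -0.3, -2.0]
width: 11.7
grasp_force: 30.0
F [ 1.52 -0.19 -2.05] pull [1.2  1.25 2.09 1.55] 1.52 P [518.36  -7.23  28.14] w 11.9 g 30.0 t 14.7833
t: 15.28
ee_pos: [517.2, -7.2, 28.3]
orientation: [0.066, 3.14, -0.0]
ft_force: [2.5, 0.1, -0.8]
width: 11.9
grasp_force: 30.0
F [ 2.62  0.34 -0.57] pull [2.71 2.58 2.12 3.  ] 2.6 P [517.13  -7.19  28.32] w 11.8 g 30.0 t 15.4833
```

```bash
python3 -m inch '[{"xyz":[0.25,0,0],"rot":[0,0,0]},{"xyz":[0.5,0,0],"rot":[0,0,0]},{"xyz":[0.75,0,0],"rot":[0,0,0]},{"xyz":[1,0,0],"rot":[0,0,0]},{"xyz":[1.25,0,0],"rot":[0,0,0]},{"xyz":[1.5,0,0],"rot":[0,0,0]}]'; python3 -c "
from h import *
avg(4)"; python3 -m inch '[{"xyz":[0.25,0,0],"rot":[0,0,0]},{"xyz":[0.5,0,0],"rot":[0,0,0]},{"xyz":[0.75,0,0],"rot":[0,0,0]},{"xyz":[1,0,0],"rot":[0,0,0]},{"xyz":[1.25,0,0],"rot":[0,0,0]},{"xyz":[1.5,0,0],"rot":[0,0,0]}]'; python3 -c "
from h import *
avg(4)"
```

```text
t: 15.98
ee_pos: [515.2, -7.1, 28.1]
orientation: [0.066, 3.141, -0.0]
ft_force: [3.2, 0.3, -0.4]
width: 11.8
grasp_force: 30.0
F [ 2.08  0.   -0.26] pull [2.62 1.61 2.15 1.92] 2.08 P [515.18  -7.1   28.13] w 11.9 g 30.0 t 16.1833
t: 16.68
ee_pos: [513.7, -7.0, 28.1]
orientation: [0.066, 3.141, -0.0]
ft_force: [2.3, 1.1, 0.2]
width: 11.9
grasp_force: 30.0
F [ 2.61 -0.29 -0.53] pull [2.21 2.3  2.9  3.06] 2.62 P [513.7   -7.05  28.13] w 11.6 g 30.0 t 16.8833
```

Card 2 slips at about 2.5 N, so clip 2 is weak. I draw the card right out.

```bash
python3 -m inch '[{"xyz":[1,0,0],"rot":[0,0,0]},{"xyz":[3,0,0],"rot":[0,0,0]},{"xyz":[6,0,0],"rot":[0,0,0]},{"xyz":[9,0,0],"rot":[0,0,0]},{"xyz":[12,0,0],"rot":[0,0,0]},{"xyz":[15,0,0],"rot":[0,0,0]},{"xyz":[18,0,0],"rot":[0,0,0]},{"xyz":[21,0,0],"rot":[0,0,0]},{"xyz":[24,0,0],"rot":[0,0,0]},{"xyz":[27,0,0],"rot":[0,0,0]},{"xyz":[30,0,0],"rot":[0,0,0]},{"xyz":[33,0,0],"rot":[0,0,0]}]';python3 -m inch '[{"xyz":[4,0,0],"rot":[0,0,0]},{"xyz":[9,0,0],"rot":[0,0,0]},{"xyz":[15,0,0],"rot":[0,0,0]},{"xyz":[20,0,0],"rot":[0,0,0]},{"xyz":[20,0,-20],"rot":[0,0,0]},{"xyz":[20,0,-50],"rot":[0,0,0]},{"xyz":[20,0,-90],"rot":[0,0,0]},{"xyz":[20,0,-105],"rot":[0,0,0]},{"xyz":[20,0,-105],"rot":[0,0,0]},{"xyz":[20,0,-105],"rot":[0,0,0]}]'; python3 - <<'E'
from h import *
avg(4)
# tray corners z=22 from top view
K=[onz('top',u,v,22) for u,v in[(354,166),(397,171),(389,229),(347,223)]]
print('ctr',sum(K)/4); d=K[0]+K[1]-K[2]-K[3];print('yaw',np.degrees(np.arctan2(d[1],d[0])))
print([np.linalg.norm(K[a]-K[b]).round() for a,b in((0,1),(1,2),(2,3),(3,0))])
i=ctrl.get_image('top')[130:250,170:430]
cv2.imwrite('pics/t6.png',cv2.resize(i[:,:,::-1],(780,360),interpolation=cv2.INTER_CUBIC))
E
```

```text
t: 17.88
ee_pos: [479.5, -5.6, 27.9]
orientation: [-0.065, -3.139, -0.0]
ft_force: [0.7, -1.1, 0.4]
width: 11.8
grasp_force: 30.0
t: 18.72
ee_pos: [460.9, -4.8, 133.7]
orientation: [0.066, 3.139, -0.0]
ft_force: [0.3, -0.2, -1.1]
width: 11.8
grasp_force: 30.0
F [-0.14 -0.18 -0.68] pull [ 0.14 -0.64  0.48 -0.52] -0.13 P [459.75  -4.79 132.1 ] w 11.9 g 30.0 t 18.9167
ctr [ 507.72186245 -342.03551512   22.        ]
yaw -9.236380960768003
[np.float64(110.0), np.float64(149.0), np.float64(107.0), np.float64(147.0)]
```

View pics/t6.png

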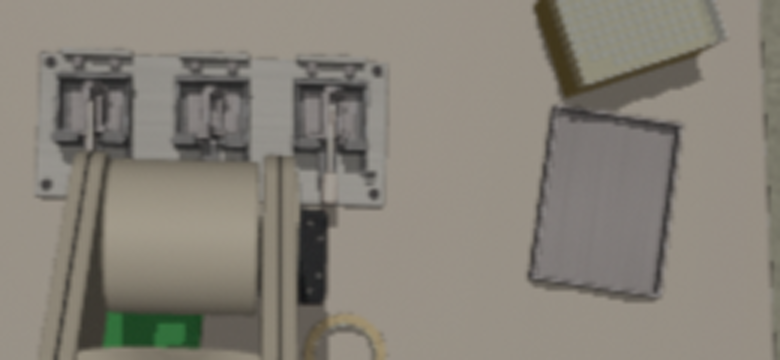

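Card 2 is held and out. The tray reads 149x110 mm, which matches, at centre (507.7, -342) and yaw -9.2°. The tester's cards 1 and 3 are still in place.

```bash
python3 -c "
from h import *
go(467,-355.5,132,-9.2)"
```

```text
xyz [-2.191e+01 -3.501e+02 -2.800e-01] rot [-0.0002 -0.0028  0.1187] at [459.8  -4.8 131.8]
```

```bash
python3 -m inch '[{"xyz":[-2,-30,0],"rot":[0,0,0]},{"xyz":[-4,-65,0],"rot":[0,0,0.02]},{"xyz":[-6,-100,0],"rot":[0,0,0.04]},{"xyz":[-8,-135,0],"rot":[0,0,0.06]},{"xyz":[-10,-170,0],"rot":[0,0,0.08]},{"xyz":[-12,-205,0],"rot":[0,0,0.1]},{"xyz":[-15,-240,0],"rot":[0,0,0.119]},{"xyz":[-17,-275,0],"rot":[0,0,0.119]},{"xyz":[-20,-310,0],"rot":[0,0,0.119]},{"xyz":[-22,-340,0],"rot":[0,0,0.119]},{"xyz":[-22,-350,0],"rot":[0,0,0.119]},{"xyz":[-22,-350,0],"rot":[0,0,0.119]}]'; python3 -m inch '[{"xyz":[0,0,0],"rot":[0,0,0]},{"xyz":[0,0,0],"rot":[0,0,0]}]'; python3 - <<'E'
from h import *
avg(3);go(467,-355.5,13,-9.2)
m=ctrl.camera_model('wrist');i=ctrl.get_image('wrist')
cv2.imwrite('pics/w7.png',i[:,:,::-1])
for a,b in((-72,-52),(-72,52),(72,52),(72,-52)):print(proj('wrist',[507.7+a*.987+b*.16,-342-a*.16+b*.987,22],m).round())
E
```

```text
t: 19.97
ee_pos: [467.6, -357.3, 131.9]
orientation: [-0.257, -3.13, -0.001]
ft_force: [-0.1, 0.6, -0.0]
width: 12.2
grasp_force: 30.0
t: 20.13
ee_pos: [467.5, -353.7, 132.3]
orientation: [-0.251, -3.13, -0.002]
ft_force: [0.4, 1.1, -0.6]
width: 11.9
grasp_force: 30.0
F [0.28 0.25 0.25] pull [-0.61  0.36  1.07] 0.27 P [ 467.99 -353.74  132.82] w 12.0 g 30.0 t 20.2833
xyz [  0.82  -1.82 120.03] rot [ 0.0005 -0.0007  0.0014] at [ 468.2 -353.9  133. ]
[223. 149.]
[334. 150.]
[323. 282.]
[228. 283.]
```

View pics/w7.png

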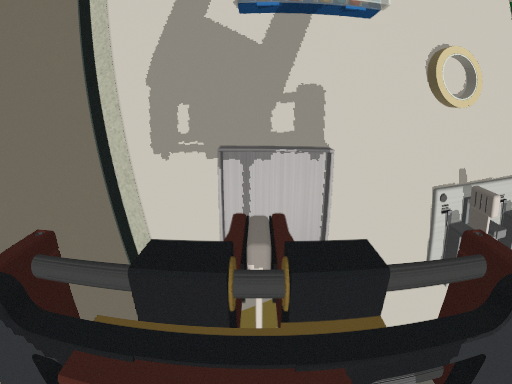

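The tray corners at (222,150) and (330,150) match the prediction, and the card hangs over it. Lowering.

```bash
python3 -m inch '[{"xyz":[0.5,-1.5,30],"rot":[0,0,0]},{"xyz":[0.5,-1.5,60],"rot":[0,0,0]},{"xyz":[0.5,-1.5,85],"rot":[0,0,0]},{"xyz":[0.5,-1.5,105],"rot":[0,0,0]},{"xyz":[0.5,-1.5,114],"rot":[0,0,0]},{"xyz":[0.5,-1.5,117],"rot":[0,0,0]},{"xyz":[0.5,-1.5,117],"rot":[0,0,0]},{"xyz":[0.5,-1.5,117],"rot":[0,0,0]}]'; python3 -c "
from h import *
avg(4)"; python3 -m inch '[{"xyz":[0,0,0.6],"rot":[0,0,0]},{"xyz":[0,0,1.2],"rot":[0,0,0]},{"xyz":[0,0,1.8],"rot":[0,0,0]},{"xyz":[0,0,1.8],"rot":[0,0,0]}]'; python3 -c "
from h import *
avg(4)"
```

```text
t: 21.0
ee_pos: [468.1, -357.1, 17.1]
orientation: [0.252, 3.13, -0.001]
ft_force: [-0.0, 0.9, 0.6]
width: 12.1
grasp_force: 30.0
F [ 0.17 -0.09  0.09] pull [ 0.57 -0.18  0.39 -0.1 ] 0.17 P [ 468.21 -357.39   17.46] w 11.8 g 30.0 t 21.2
t: 21.53
ee_pos: [467.4, -356.8, 14.3]
orientation: [-0.252, -3.131, -0.0]
ft_force: [0.1, 0.1, -0.4]
width: 12.3
grasp_force: 30.0
F [-0.27  0.17 -0.15] pull [-0.26 -0.42 -0.27 -0.17] -0.28 P [ 467.37 -356.83   14.29] w 11.8 g 30.0 t 21.7333
```

```bash
python3 -m inch '[{"xyz":[0,0,0.6],"rot":[0,0,0]},{"xyz":[0,0,1.2],"rot":[0,0,0]},{"xyz":[0,0,1.8],"rot":[0,0,0]},{"xyz":[0,0,2.4],"rot":[0,0,0]},{"xyz":[0,0,2.4],"rot":[0,0,0]}]'; python3 -c "
from h import *
avg(3)"; python3 -m inch '[{"xyz":[0,0,0.4],"rot":[0,0,0]},{"xyz":[0,0,0.8],"rot":[0,0,0]},{"xyz":[0,0,0.8],"rot":[0,0,0]}]'; python3 -c "
from h import *
avg(4)"
```

```text
t: 22.15
ee_pos: [467.3, -356.8, 11.8]
orientation: [-0.252, -3.131, -0.0]
ft_force: [0.3, -0.1, 0.4]
width: 11.8
grasp_force: 30.0
F [-0.12  0.13 -0.13] pull [ 0.33  0.07 -0.77] -0.12 P [ 467.39 -356.81   11.87] w 11.9 g 30.0 t 22.3
t: 22.55
ee_pos: [467.4, -356.8, 11.1]
orientation: [-0.252, -3.131, -0.0]
ft_force: [-0.3, -0.3, -0.5]
width: 11.9
grasp_force: 30.0
F [-0.48 -0.35 -0.21] pull [-0.5   0.21 -0.97 -0.58] -0.46 P [ 467.4  -356.84   11.13] w 12.1 g 30.0 t 22.75
```

```bash
python3 -m inch '[{"xyz":[0,0,0.5],"rot":[0,0,0]},{"xyz":[0,0,1],"rot":[0,0,0]},{"xyz":[0,0,1],"rot":[0,0,0]}]'; python3 -c "
from h import *
avg(3)"; python3 -m inch '[{"xyz":[0,0,0],"rot":[0,0,0]},{"xyz":[0,0,0],"rot":[0,0,0]},{"xyz":[0,0,0],"rot":[0,0,0]},{"xyz":[0,0,0],"rot":[0,0,0]},{"xyz":[0,0,0],"rot":[0,0,0]}]' 175; python3 -c "
from h import *
avg(3)"
```

```text
t: 23.0
ee_pos: [467.5, -356.9, 10.6]
orientation: [0.252, 3.131, -0.0]
ft_force: [-1.6, 1.0, 5.2]
width: 11.8
grasp_force: 30.0
F [-1.2   1.44  4.67] pull [-1.37 -0.9  -1.52] -1.26 P [ 467.49 -356.9    10.64] w 11.8 g 30.0 t 23.15
t: 23.57
ee_pos: [467.4, -356.8, 10.0]
orientation: [-0.252, -3.131, -0.0]
ft_force: [0.5, 0.2, -0.7]
width: 27.3
grasp_force: 0.0
F [-0.21  0.09  0.3 ] pull [ 0.17 -0.43 -0.38] -0.21 P [ 467.39 -356.83   10.05] w 27.6 g 0.0 t 23.7167
```

```bash
python3 -m inch '[{"xyz":[0,0,-20],"rot":[0,0,0]},{"xyz":[0,0,-55],"rot":[0,0,0]},{"xyz":[0,0,-90],"rot":[0,0,0]},{"xyz":[0,0,-118],"rot":[0,0,0]},{"xyz":[0,0,-118],"rot":[0,0,0]},{"xyz":[0,0,-118],"rot":[0,0,0]}]'; python3 -c "
from h import *
go(498,-107.5,126,-2.4)"
```

```text
t: 24.22
ee_pos: [468.3, -357.6, 129.9]
orientation: [0.252, 3.128, -0.003]
ft_force: [-0.9, 0.1, -0.3]
width: 27.5
grasp_force: 0.0
xyz [ 10.79 251.62   3.42] rot [-0.0021  0.0033 -0.1189] at [ 468.3 -357.6  129.9]
```

```bash
python3 -m inch '[{"xyz":[1,30,0],"rot":[0,0,0]},{"xyz":[3,65,0],"rot":[0,0,-0.02]},{"xyz":[5,100,0],"rot":[0,0,-0.05]},{"xyz":[7,135,0],"rot":[0,0,-0.08]},{"xyz":[8,170,0],"rot":[0,0,-0.1]},{"xyz":[10,205,0],"rot":[0,0,-0.119]},{"xyz":[11,235,2],"rot":[0,0,-0.119]},{"xyz":[11,252,3],"rot":[0,0,-0.119]},{"xyz":[11,252,3],"rot":[0,0,-0.119]},{"xyz":[11,252,3],"rot":[0,0,-0.119]},{"xyz":[11,252,3],"rot":[0,0,-0.119]}]' 0; python3 - <<'E'
from h import *
avg(3)
m=ctrl.camera_model('wrist');i=ctrl.get_image('wrist')
cv2.imwrite('pics/w8.png',cv2.resize(i[190:280,200:320][:,:,::-1],(800,600),interpolation=cv2.INTER_CUBIC))
for p in [(509,-107.5,64),(520,-107.5,64),(534,-107.5,64)]:print((proj('wrist',p,m)-[200,190])*6.667)
go(517,-107.3,28.1,-2.4)
E
```

```text
t: 25.13
ee_pos: [496.4, -106.7, 124.3]
orientation: [-0.065, -3.139, -0.0]
ft_force: [0.3, 0.2, -0.6]
width: 87.9
grasp_force: 0.0
F [-0.36  0.23 -0.23] pull [-0.24 -0.79 -0.07] -0.37 P [ 496.57 -107.27  124.7 ] w 87.8 g 0.0 t 25.2833
[400.71214745 175.03908786]
[404.41431395 259.85720726]
[408.93638016 363.55642478]
xyz [-20.27   0.94  96.88] rot [-0.0001 -0.0002 -0.0015] at [ 496.7 -107.4  125. ]
```

View pics/w8.png

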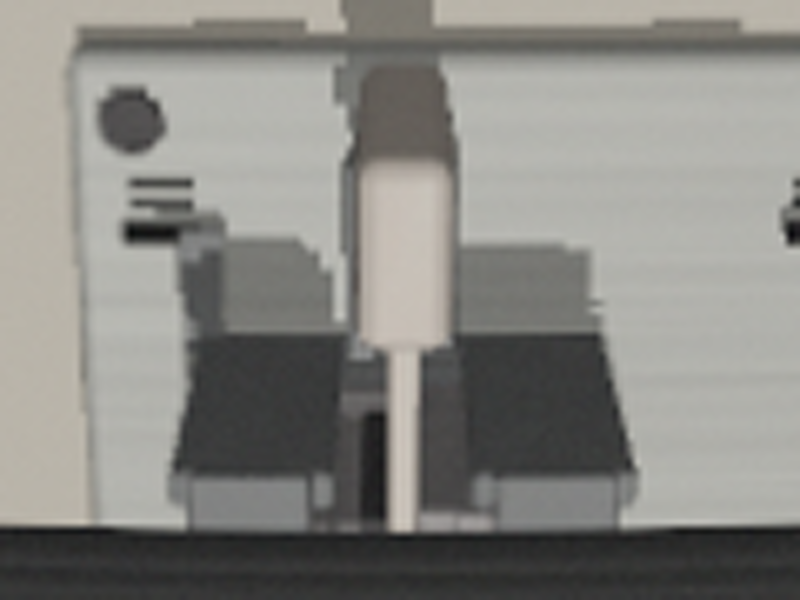

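Card 3's grip top face is at (360–450, 160–347), so its centre is about (519.5, -107.3). I have now viewed more pictures than the limit of 10 allows, so from here I work by numbers only.

```bash
python3 -m inch '[{"xyz":[-19.5,1,20],"rot":[0,0,0]},{"xyz":[-19.5,1,50],"rot":[0,0,0]},{"xyz":[-19.5,1,80],"rot":[0,0,0]},{"xyz":[-19.5,1,96.5],"rot":[0,0,0]},{"xyz":[-19.5,1,96.5],"rot":[0,0,0]},{"xyz":[-19.5,1,96.5],"rot":[0,0,0]},{"xyz":[-19.5,1,96.5],"rot":[0,0,0]},{"xyz":[-19.5,1,96.5],"rot":[0,0,0]}]' 0; python3 - <<'E'
from h import *
avg(5);go(516.1,-107.2,28.1,-2.4)
E
```

```text
t: 26.0
ee_pos: [517.5, -106.7, 30.1]
orientation: [0.066, 3.138, -0.001]
ft_force: [-0.4, -0.2, 0.3]
width: 88.0
grasp_force: 0.0
F [ 0.2   0.08 -0.08] pull [-0.3  -0.24  0.62  0.27  0.63] 0.2 P [ 517.21 -106.41   29.79] w 87.8 g 0.0 t 26.25
xyz [ 0.77 -0.99  1.32] rot [-0.0003  0.0014  0.0002] at [ 516.9 -106.2   29.4]
```

```bash
python3 -m inch '[{"xyz":[0.8,-0.8,1.2],"rot":[0,0,0]},{"xyz":[0.8,-0.8,1.2],"rot":[0,0,0]},{"xyz":[0.8,-0.8,1.2],"rot":[0,0,0]},{"xyz":[0.8,-0.8,1.2],"rot":[0,0,0]}]' 0; python3 - <<'E'
from h import *
avg(5)
g=cv2.imread('pics/w5.png');print('ref',g[45,::9].mean(1).astype(int).tolist())
i=ctrl.get_image('wrist').mean(2).astype(int)
for v in(213,217,221,225):print(v,'L',i[v,180:190].tolist(),'C',i[v,244:280].tolist(),'R',i[v,328:338].tolist())
E
```

```text
t: 26.58
ee_pos: [515.5, -106.9, 27.4]
orientation: [-0.066, -3.141, -0.0]
ft_force: [0.2, 0.0, 0.6]
width: 88.1
grasp_force: 0.0
F [0.12 0.19 0.1 ] pull [ 0.52 -0.03  0.38  0.11 -0.39] 0.12 P [ 515.57 -106.89   27.38] w 87.8 g 0.0 t 26.8333
ref [37, 40, 38, 40, 40, 23, 114, 75, 133, 130, 127, 124, 125, 125, 124, 125, 125, 125, 126, 133, 156, 153, 152, 152, 152, 150, 149, 149, 149, 148, 146, 147, 146, 145, 145, 144, 146, 144, 134, 130, 131, 127, 103, 106, 106, 108, 107, 107, 107, 107, 102, 126, 130, 130, 129, 128, 130, 126, 125, 127, 125, 126, 125, 126, 125, 124, 126, 125, 125, 124, 125, 125, 128, 130, 129, 130, 130, 131, 130, 130, 129, 137, 66, 137, 32, 38, 38, 37]
213 L [66, 130, 130, 132, 125, 114, 117, 121, 124, 124] C [117, 115, 115, 116, 114, 116, 115, 116, 115, 116, 114, 114, 114, 115, 114, 115, 115, 116, 115, 115, 113, 114, 114, 112, 113, 113, 116, 113, 113, 113, 112, 114, 113, 113, 113, 114] R [114, 114, 114, 113, 114, 114, 114, 113, 113, 75]
217 L [28, 20, 19, 15, 44, 99, 122, 127, 128, 127] C [125, 126, 126, 127, 125, 125, 122, 118, 100, 108, 103, 101, 103, 101, 103, 101, 102, 103, 102, 103, 105, 112, 103, 118, 127, 126, 125, 126, 126, 126, 125, 125, 126, 125, 125, 126] R [126, 125, 125, 126, 106, 36, 10, 16, 24, 28]
221 L [18, 16, 10, 17, 30, 82, 120, 127, 130, 130] C [132, 129, 128, 127, 127, 100, 99, 100, 100, 103, 102, 103, 101, 102, 103, 104, 102, 102, 105, 105, 104, 102, 100, 99, 103, 151, 189, 189, 188, 188, 188, 189, 189, 188, 188, 188] R [125, 125, 125, 123, 78, 15, 17, 16, 17, 20]
225 L [19, 18, 17, 17, 16, 53, 118, 124, 127, 129] C [168, 168, 191, 132, 125, 94, 97, 101, 100, 101, 103, 104, 104, 102, 104, 103, 104, 104, 101, 103, 103, 102, 100, 100, 99, 133, 191, 191, 191, 192, 192, 192, 192, 191, 191, 191] R [129, 129, 128, 128, 49, 15, 16, 18, 14, 17]
```

Aligned: tips are centred at u=258.4 and the card at 258.7.

```bash
python3 -m inch '[{"xyz":[0,0,-0.5],"rot":[0,0,0]},{"xyz":[0,0,-0.5],"rot":[0,0,0]},{"xyz":[0,0,-0.5],"rot":[0,0,0]},{"xyz":[0,0,-0.5],"rot":[0,0,0]},{"xyz":[0,0,-0.5],"rot":[0,0,0]},{"xyz":[0,0,-0.5],"rot":[0,0,0]},{"xyz":[0,0,-0.5],"rot":[0,0,0]},{"xyz":[0,0,-0.5],"rot":[0,0,0]},{"xyz":[0,0,-0.5],"rot":[0,0,0]},{"xyz":[0,0,-0.5],"rot":[0,0,0]},{"xyz":[0,0,-0.5],"rot":[0,0,0]},{"xyz":[0,0,-0.5],"rot":[0,0,0]}]' 255; python3 -m inch '[{"xyz":[0,0,0],"rot":[0,0,0]},{"xyz":[0,0,0],"rot":[0,0,0]},{"xyz":[0,0,0],"rot":[0,0,0]},{"xyz":[0,0,0],"rot":[0,0,0]}]'; python3 -c "
from h import *
avg(5)"
```

```text
t: 27.88
ee_pos: [515.6, -106.9, 27.9]
orientation: [0.066, 3.141, -0.0]
ft_force: [1.1, 0.2, -0.6]
width: 11.9
grasp_force: 30.0
t: 28.22
ee_pos: [515.6, -106.9, 27.9]
orientation: [-0.066, -3.141, 0.0]
ft_force: [-0.2, 0.4, -0.3]
width: 11.5
grasp_force: 30.0
F [ 0.06 -0.02 -0.05] pull [ 0.27  0.18  0.23  0.54 -0.94] 0.06 P [ 515.6  -106.93   27.94] w 12.1 g 30.0 t 28.4667
```

```bash
python3 -m inch '[{"xyz":[0.3,0,0],"rot":[0,0,0]},{"xyz":[0.6,0,0],"rot":[0,0,0]},{"xyz":[0.9,0,0],"rot":[0,0,0]},{"xyz":[1.2,0,0],"rot":[0,0,0]},{"xyz":[1.5,0,0],"rot":[0,0,0]},{"xyz":[1.8,0,0],"rot":[0,0,0]},{"xyz":[2.1,0,0],"rot":[0,0,0]},{"xyz":[2.4,0,0],"rot":[0,0,0]},{"xyz":[2.7,0,0],"rot":[0,0,0]},{"xyz":[3,0,0],"rot":[0,0,0]}]'; python3 -c "
from h import *
avg(4)"; python3 -m inch '[{"xyz":[0.25,0,0],"rot":[0,0,0]},{"xyz":[0.5,0,0],"rot":[0,0,0]},{"xyz":[0.75,0,0],"rot":[0,0,0]},{"xyz":[1,0,0],"rot":[0,0,0]},{"xyz":[1.25,0,0],"rot":[0,0,0]},{"xyz":[1.5,0,0],"rot":[0,0,0]}]'; python3 -c "
from h import *
avg(5)"
```

```text
t: 29.3
ee_pos: [512.8, -106.8, 28.0]
orientation: [0.066, 3.14, -0.0]
ft_force: [2.7, 0.4, -1.6]
width: 12.1
grasp_force: 30.0
F [ 2.01  0.31 -1.12] pull [2.   2.02 1.81 2.15] 1.99 P [ 512.78 -106.81   27.95] w 12.2 g 30.0 t 29.5
t: 30.0
ee_pos: [511.5, -106.8, 28.0]
orientation: [0.066, 3.14, -0.0]
ft_force: [5.1, 1.0, -2.8]
width: 11.7
grasp_force: 30.0
F [ 4.56  0.39 -3.79] pull [4.72 3.55 5.28 4.28 4.9 ] 4.54 P [ 511.4  -106.74   27.97] w 11.8 g 30.0 t 30.25
```

```bash
python3 -m inch '[{"xyz":[0.25,0,0],"rot":[0,0,0]},{"xyz":[0.5,0,0],"rot":[0,0,0]},{"xyz":[0.75,0,0],"rot":[0,0,0]},{"xyz":[1,0,0],"rot":[0,0,0]},{"xyz":[1.25,0,0],"rot":[0,0,0]},{"xyz":[1.5,0,0],"rot":[0,0,0]}]'; python3 -c "
from h import *
avg(5)"; python3 -m inch '[{"xyz":[0.25,0,0],"rot":[0,0,0]},{"xyz":[0.5,0,0],"rot":[0,0,0]},{"xyz":[0.75,0,0],"rot":[0,0,0]},{"xyz":[1,0,0],"rot":[0,0,0]}]'; python3 -c "
from h import *
avg(6)"
```

```text
t: 30.75
ee_pos: [510.4, -106.8, 28.1]
orientation: [0.066, 3.139, -0.0]
ft_force: [6.6, 1.0, -4.8]
width: 11.7
grasp_force: 30.0
F [ 6.41  1.24 -4.48] pull [5.71 6.97 6.18 5.73 7.15] 6.35 P [ 510.41 -106.77   28.09] w 12.0 g 30.0 t 31.0
t: 31.33
ee_pos: [509.8, -106.8, 28.2]
orientation: [0.066, 3.138, -0.001]
ft_force: [7.4, 1.6, -3.8]
width: 11.8
grasp_force: 30.0
F [ 7.43  0.8  -4.9 ] pull [7.78 7.79 7.57 7.33 7.03 6.83] 7.39 P [ 509.88 -106.81   28.19] w 11.8 g 30.0 t 31.6333
```

```bash
python3 -m inch '[{"xyz":[0.25,0,0],"rot":[0,0,0]},{"xyz":[0.5,0,0],"rot":[0,0,0]},{"xyz":[0.75,0,0],"rot":[0,0,0]},{"xyz":[1,0,0],"rot":[0,0,0]},{"xyz":[1.2,0,0],"rot":[0,0,0]}]'; python3 -c "
from h import *
avg(8)"
```

```text
t: 32.05
ee_pos: [509.2, -106.8, 28.3]
orientation: [0.066, 3.137, -0.001]
ft_force: [8.6, 0.4, -5.3]
width: 11.8
grasp_force: 30.0
F [ 8.89  1.11 -5.29] pull [8.52 9.16 8.16 9.08 9.45 9.04 8.44 8.84] 8.84 P [ 509.24 -106.86   28.31] w 12.0 g 30.0 t 32.45
```

```bash
python3 -m inch '[{"xyz":[0.2,0,0],"rot":[0,0,0]},{"xyz":[0.3,0,0],"rot":[0,0,0]},{"xyz":[0.3,0,0],"rot":[0,0,0]}]'; python3 -c "
from h import *
avg(6)"; python3 -m inch '[{"xyz":[-0.8,0,0],"rot":[0,0,0]},{"xyz":[-1.6,0,0],"rot":[0,0,0]},{"xyz":[-2.4,0,0],"rot":[0,0,0]},{"xyz":[-3.2,0,0],"rot":[0,0,0]},{"xyz":[-4,0,0],"rot":[0,0,0]},{"xyz":[-4.8,0,0],"rot":[0,0,0]},{"xyz":[-5.6,0,0],"rot":[0,0,0]},{"xyz":[-6.4,0,0],"rot":[0,0,0]},{"xyz":[-6.4,0,0],"rot":[0,0,0]}]'; python3 -c "
from h import *
avg(4)"
```

```text
t: 32.7
ee_pos: [509.0, -106.9, 28.3]
orientation: [0.066, 3.137, -0.001]
ft_force: [9.1, 1.0, -5.4]
width: 12.2
grasp_force: 30.0
F [ 9.1   0.97 -5.5 ] pull [9.27 9.36 8.76 9.28 8.95 8.7 ] 9.05 P [ 509.08 -106.87   28.33] w 11.7 g 30.0 t 33.0
t: 33.75
ee_pos: [513.1, -106.8, 27.9]
orientation: [-0.066, -3.14, -0.0]
ft_force: [0.5, -0.2, 1.5]
width: 12.2
grasp_force: 30.0
F [ 1.24 -1.15  1.89] pull [1.05 0.96 1.4  1.73] 1.29 P [ 513.13 -106.85   27.93] w 11.6 g 30.0 t 33.95
```

Clip 3 is good. I release the card and retreat, then check the tray and cards by image numbers.

```bash
python3 -m inch '[{"xyz":[-0.5,0,0],"rot":[0,0,0]},{"xyz":[-0.5,0,0],"rot":[0,0,0]},{"xyz":[-0.5,0,0],"rot":[0,0,0]},{"xyz":[-0.5,0,0],"rot":[0,0,0]},{"xyz":[-0.5,0,0],"rot":[0,0,0]},{"xyz":[-0.5,0,0],"rot":[0,0,0]},{"xyz":[-0.5,0,-20],"rot":[0,0,0]},{"xyz":[-0.5,0,-60],"rot":[0,0,0]},{"xyz":[-0.5,0,-100],"rot":[0,0,0]},{"xyz":[-0.5,0,-140],"rot":[0,0,0]},{"xyz":[40,0,-170],"rot":[0,0,0]},{"xyz":[80,0,-170],"rot":[0,0,0]}]' 0; python3 -m inch '[{"xyz":[40,0,0],"rot":[0,0,0]},{"xyz":[80,0,0],"rot":[0,0,0]},{"xyz":[80,0,0],"rot":[0,0,0]},{"xyz":[80,0,0],"rot":[0,0,0]},{"xyz":[80,0,0],"rot":[0,0,0]}]'; python3 - <<'E'
from h import *
avg(2)
a=cv2.imread('pics/top0.png').astype(int);b=ctrl.get_image('top')[:,:,::-1].astype(int)
d=(abs(a-b).sum(2)>60).astype(np.uint8)
for nm,(y0,y1,x0,x1) in dict(tray=(160,235,340,400),c1=(145,203,180,220),c2=(145,203,221,260),c3=(145,203,261,300),bottle=(105,155,98,140),timer=(240,270,130,162)).items():
    n,l,s,c=cv2.connectedComponentsWithStats(d[y0:y1,x0:x1]);
    print(nm,[(s[k][:4]+[x0,y0,0,0]).tolist()+[int(s[k][4])] for k in range(1,n) if s[k][4]>4])
P=lambda a,z,b=-20:proj('top',[507.7+a*.987+b*.16,-342-a*.16+b*.987,z]).round()
print('card in tray expected',P(-48,47),P(-22,47),P(48,42))
E
```

```text
t: 34.95
ee_pos: [443.3, -104.7, 201.9]
orientation: [0.064, 3.131, -0.004]
ft_force: [0.2, -0.1, -0.0]
width: 86.7
grasp_force: 0.0
t: 35.37
ee_pos: [360.2, -100.7, 197.9]
orientation: [0.066, 3.139, -0.001]
ft_force: [1.5, -0.3, 0.4]
width: 88.0
grasp_force: 0.0
F [-0.09  0.31 -0.11] pull [-0.89  0.68] -0.11 P [ 360.75 -100.72  197.71] w 87.7 g 0.0 t 35.4667
tray [[374, 185, 9, 37, 152]]
c1 [[201, 171, 4, 3, 7], [200, 175, 1, 5, 5], [204, 197, 2, 4, 5]]
c2 [[237, 157, 5, 3, 7], [235, 162, 9, 41, 136]]
c3 [[278, 158, 6, 4, 12], [277, 197, 5, 2, 7]]
bottle []
timer []
card in tray expected [380. 217.] [381. 206.] [384. 179.]
```

```bash
python3 -c "
from workcell import ctrl
print(ctrl.close_job())"
```

```text
the job is handed in; nothing more can be done
None
```

Clips 1 and 3 held at about 9 N and keep their cards; clip 2 slipped at about 2.5 N, so its card is in the steel tray; the job was handed in at about 35.5 s, but I viewed 12 pictures against the limit of 10.

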